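# Nest the dried beakers on their board

## Robot

A 6-joint arm with a two-finger parallel gripper is mounted at the origin on the work surface. World frame = base frame: x ahead of the robot, y to its left, z up, the work surface at z = 0. Lengths are in mm, angles in rad, forces in N, time in s.
With the tool pointing down it reaches from about 300 to 775 mm from the base axis. Payload 14.6 kg.
Tool frame: the origin (TCP) lies at the very end of the fingers, on their centre line; the grasp point (between the pads) lies 19 mm behind it; z points along the fingers, y is the line along which they close (so a half turn about z gives the same grasp; the last joint's range is limited). The gripper opens to 94 mm and grips with 3 to 60 N. Pads are 16 mm wide; open, the fingers measure 119 mm over their backs; the gripper's body (75 mm by 177 mm) begins 78 mm behind the grasp point.
Start: joints at [-1.194, 0.3, 1.521, -0, 1.321, -0.067], TCP at [236.148, -496.712, 174.646] pointing down, gripper open.
Joint ranges: [-3.03, 3.03], [-0.79, 2.21], [0.23, 2.52], [-1.04, 4.18], [0, 3.07], [-2.55, 2.55]. Speed limits (rad/s): [2.22, 2.22, 2.57, 3.14, 3.14, 3.14].

## Interface

Orientations are given as [roll, pitch, yaw] about the fixed x, y, z axes, in that order (R = Rz(yaw) Ry(pitch) Rx(roll)).
In Python, from cell import manip, optics gives the robot as it stands.
- The arm moves only by the shell command python3 -m crank 'ROWS' [FORCE]. ROWS is JSON, a list of rows, each a list of 7 numbers: the opening in per cent of the stroke, from 0 (shut) to 100 (fully open), then the shift along the tool's x, y, z in mm, then the turn, a rotation vector about the tool's x, y, z in rad. A call has 1 to 10 rows; each row is the pose to reach, as a shift and turn from the pose commanded when the call began, along the tool's axes at that moment; what a row does not reach only later rows make up. A row lasts 1/10 s, in which the tool goes at most 50 mm and 8.59 degrees, less where a joint would pass 70% of its speed; a pose out of reach is approached as far as the arm can. A call with a gripper value outside its range is refused whole. The fingers move at their own pace and stop on an object; FORCE is the grip in N (left out, the last holds). Time passes only in rows, so rows that repeat a pose let the fingers close. It gives the time, the measured TCP pose, the force, the opening and the grip force at its end, in the units of the state.
- manip.read_state(): the state, without advancing time (a new reading comes with each control period).
- optics.camera(name): name is "scene" or "top" or "wrist"; returns (picture, depth): 384x512x3 uint8, red, green, blue; 384x512 float32, mm along the optical axis (not along the pixel's ray), 0 where there is no reading.
- optics.calibration(name): a dict with "camera_matrix" (3x3 intrinsics, pixels), "R" (3x3) and "t" (3): a world point X has camera coordinates R X + t. Camera axes: x right, y down, z forward; pixel columns grow to the right and rows downward; lengths in mm; the calibration is good to about 2 mm. A picture is of the moment at which its call begins: read the wrist's pose just before it. calibration takes no time and is no camera call; for the wrist camera it gives the pose at the moment of the call.
- manip.sign_off(): hands the job in; it is judged then, once.
The state is a dict: "clock": time; "joints": joint angles; "qd": joint speeds; "effort": joint torques, N m; "eef_pos": TCP position; "eef_rot": TCP orientation; "wrist_force": force on the tool from outside, world axes, zero at the start; "moment": the same for the moment, N m; "finger_gap": finger opening in mm; "finger_force": force on a finger pad.
Only numpy, scipy, OpenCV 4.12 (cv2) and the standard library are available. Lean on these libraries where they do the work, as an engineer would, in place of code of your own. Each camera call takes 0.05 s, during which the arm holds its last target. There are 200 camera calls.

## Task

The four steel beakers have dried upside down on the worktop; put the set away on the round wooden board, not on the cork trivet. Keep them upside down and nest them in order of size in the middle of the board: the smallest first, then each next larger one down over those already there, until the largest covers all, every rim standing flat on the board and the set let go. Leave the mug, the bottle and the jar where they are.

Things in the scene. Friction and masses are not known exactly. Their poses are not given: they have to be found in the camera images.
- b1_mid (a point): the smallest steel beaker of the set of four, loose, standing upside down: its closed end is on top, its open rim on the surface below. Outer diameter 34 mm, height 44 mm, straight wall 2 mm thick (inside diameter 30 mm), closed end 3 mm thick with its outer edge bevelled (5 mm inwards over the top 7 mm). No handle. This point is on its axis half-way up, 22 mm above its rim; z is up along the axis.
- b2_mid (a point): the second smallest steel beaker of the set of four, loose, standing upside down: its closed end is on top, its open rim on the surface below. Outer diameter 45 mm, height 52 mm, straight wall 2 mm thick (inside diameter 41 mm), closed end 3 mm thick with its outer edge bevelled (5 mm inwards over the top 7 mm). No handle. This point is on its axis half-way up, 26 mm above its rim; z is up along the axis.
- b3_mid (a point): the second largest steel beaker of the set of four, loose, standing upside down: its closed end is on top, its open rim on the surface below. Outer diameter 56 mm, height 60 mm, straight wall 2 mm thick (inside diameter 52 mm), closed end 3 mm thick with its outer edge bevelled (5 mm inwards over the top 7 mm). No handle. This point is on its axis half-way up, 30 mm above its rim; z is up along the axis.
- b4_mid (a point): the largest steel beaker of the set of four, loose, standing upside down: its closed end is on top, its open rim on the surface below. Outer diameter 67 mm, height 68 mm, straight wall 2 mm thick (inside diameter 63 mm), closed end 3 mm thick with its outer edge bevelled (5 mm inwards over the top 7 mm). No handle. This point is on its axis half-way up, 34 mm above its rim; z is up along the axis.
- board_top (a point): round dark wooden board, 100 mm in diameter and 12 mm thick, fixed to the worktop: the place for the set. This point is the centre of its upper face, 12 mm above the worktop; z is up.
- trivet_top (a point): square cork trivet, 90 by 90 mm and 8 mm thick, fixed to the worktop; it is not the place for the set. This point is the centre of its upper face, 8 mm above the worktop.
- mug: white mug, 80 mm across and 90 mm tall, loose, off to the left of the work; to be left alone. Origin at the centre of its underside.
- soap: green bottle, 62 mm in diameter and 190 mm tall, loose, off to the right; to be left alone. Origin at the centre of its underside.
- jar: glass jar with a steel lid, 72 mm in diameter and 90 mm tall, loose, off to the right; to be left alone. Origin at the centre of its underside.
Things that resemble listed ones, but are neither listed nor needed, are in the scene too. Leave any red look-alike of the part that bears b3_mid alone.

How it is judged (in metres and radians):
On the way, in this order (a step that is already met when the one before it is completed fails the run):
1. the smallest beaker stands upside down in the middle of the round board, released (horizontal distance between b1_mid and board_top below 0.015 m and z of b1_mid in the frame of board_top between 0.018 and 0.026 m and angle between b1_mid's own z axis and vertical below 0.08 rad and linear speed of b1 below 0.02 m/s and contact force between the fingers and b1 below 0.2 N), for 0.2 s.
2. the second smallest stands over it, rim on the board, released (horizontal distance between each of b1_mid, b2_mid and board_top below 0.015 m and z of b1_mid in the frame of board_top between 0.018 and 0.026 m and angle between each of b1_mid, b2_mid's own z axis and vertical below 0.08 rad and z of b2_mid in the frame of board_top between 0.022 and 0.03 m and linear speed of b2 below 0.02 m/s and contact force between the fingers and b2 below 0.2 N), for 0.2 s.
3. the second largest stands over both, rim on the board, released (horizontal distance between each of b1_mid, b2_mid, b3_mid and board_top below 0.015 m and z of b1_mid in the frame of board_top between 0.018 and 0.026 m and angle between each of b1_mid, b2_mid, b3_mid's own z axis and vertical below 0.08 rad and z of b2_mid in the frame of board_top between 0.022 and 0.03 m and z of b3_mid in the frame of board_top between 0.026 and 0.034 m and linear speed of b3 below 0.02 m/s and contact force between the fingers and b3 below 0.2 N), for 0.2 s.
4. the largest stands over all three, rim on the board, released (horizontal distance between each of b1_mid, b2_mid, b3_mid, b4_mid and board_top below 0.015 m and z of b1_mid in the frame of board_top between 0.018 and 0.026 m and angle between each of b1_mid, b2_mid, b3_mid, b4_mid's own z axis and vertical below 0.08 rad and z of b2_mid in the frame of board_top between 0.022 and 0.03 m and z of b3_mid in the frame of board_top between 0.026 and 0.034 m and z of b4_mid in the frame of board_top between 0.03 and 0.038 m and linear speed of b4 below 0.02 m/s and contact force between the fingers and b4 below 0.2 N), for 0.2 s.
At the end, for the whole second after the job is handed in: All four beakers are upside down on the round board, nested one over the other, each axis within 15 mm of the board's centre, each rim on the board within 4 mm, tilted less than 0.08 rad, at rest and released (all of step 4 and linear speed of each of b1, b2, b3 below 0.02 m/s and contact force between the fingers and b1 below 0.2 N and contact force between the fingers and b2 below 0.2 N and contact force between the fingers and b3 below 0.2 N); the robot touches nothing.
It fails at once if the mug is shifted by more than 30 mm (distance of mug from where it was at the start of the episode above 0.03 m).
It fails at once if the bottle is shifted by more than 30 mm (distance of soap from where it was at the start of the episode above 0.03 m).
It fails at once if the jar is shifted by more than 30 mm (distance of jar from where it was at the start of the episode above 0.03 m).
It also fails if it takes over 128 s, if anything falls off the work surface, if the arm or the gripper's body presses on something with over 40 N, if the wrist force passes 120 N, or if a joint passes its speed limit or range.

## Working session

There is one attempt and no reset: what is moved stays moved. The work goes in short steps, Python scripts to look and compute and a shell command to move; the robot and the scene stay as the last step left them, time stands still between calls to the robot, and variables do not carry over. Pictures are saved under pics/ and viewed, at most 14 in all, crops included, and the job is handed in when it is done.

```bash
mkdir -p pics; ls
python3 - <<'E'
from cell import manip, optics
import cv2,numpy as np
print(manip.read_state())
for n in("top","scene"):
    p,d=optics.camera(n); cv2.imwrite(f"pics/{n}0.png",p[:,:,::-1]); np.savez(f"pics/{n}0.npz",p=p,d=d)
    c=optics.calibration(n); print(n,{k:np.round(v,3).tolist() for k,v in c.items() if not isinstance(v,str)})
E
```

```text
pics
{'clock': 0.0, 'joints': array([-1.19361400e+00,  3.00440651e-01,  1.52158435e+00, -1.23566540e-06,
        1.32072314e+00, -6.65826490e-02]), 'qd': array([-4.55671203e-04, -7.25221697e-05, -1.79683591e-03, -9.58298097e-04,
        1.38011715e-04, -1.15500311e-04]), 'effort': array([-8.33677841e-04, -5.31810486e+01, -3.52738130e+01,  7.07760570e-02,
        2.44419387e-02, -1.21148064e-04]), 'eef_pos': array([ 236.03129707, -496.44023169,  174.10167959]), 'eef_rot': array([-3.14043965e+00, -7.56842096e-05,  4.43765239e-01]), 'wrist_force': array([ 0.96653626, -0.03938012,  0.81916023]), 'moment': array([-0.02952781,  0.03458713,  0.00121308]), 'finger_force': 0.0, 'finger_gap': 93.88339489388233}
top {'camera_matrix': [[455.924, 0.0, 253.526], [0.0, 455.924, 192.457], [0.0, 0.0, 1.0]], 'R': [[0.01, -1.0, 0.012], [-0.995, -0.011, -0.104], [0.104, -0.011, -0.994]], 't': [-17.428, 597.919, 1555.786]}
scene {'camera_matrix': [[493.275, 0.0, 254.689], [0.0, 493.275, 186.656], [0.0, 0.0, 1.0]], 'R': [[0.78, 0.626, -0.005], [0.357, -0.451, -0.818], [-0.514, 0.636, -0.576]], 't': [-441.443, -179.01, 1959.691]}
```

View pics/top0.png

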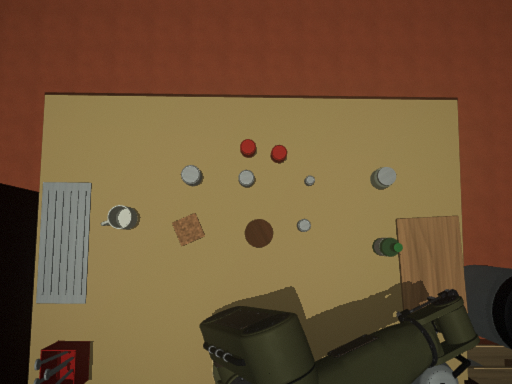

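View pics/scene0.png

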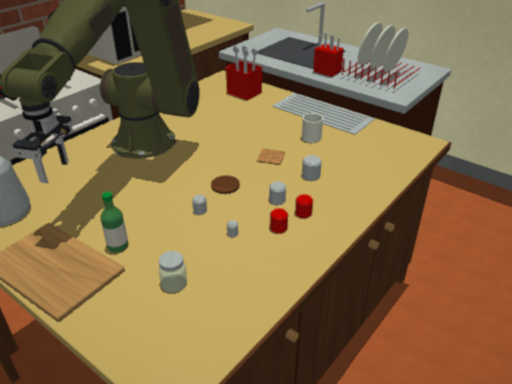

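The top view shows the steel beakers at (192,175), (247,178), (304,225) and (310,181) px, largest to smallest or nearly so. The red look-alikes are at (248,148) and (279,153), the board at (259,233) and the trivet at (188,229). The scene view agrees, with the jar and bottle well to the right.

```bash
cat > h.py <<'E'
import numpy as np,cv2
from cell import manip,optics
from scipy.spatial.transform import Rotation as Ro
def cloud(d,c):
    K,R,t=[np.asarray(c[k],float) for k in("camera_matrix","R","t")]
    v,u=np.mgrid[:d.shape[0],:d.shape[1]]
    P=np.stack([(u-K[0,2])/K[0,0]*d,(v-K[1,2])/K[1,1]*d,d],-1)
    W=(P-t)@R; W[d<=0]=np.nan
    return W
def ray(c,u,v,z):
    K,R,t=[np.asarray(c[k],float) for k in("camera_matrix","R","t")]
    o=-R.T@t; r=R.T@np.linalg.inv(K)@[u,v,1]
    return o+r*(z-o[2])/r[2]
def tool(dw,yaw_turn=0):
    s=manip.read_state(); R=Ro.from_euler("xyz",s["eef_rot"]).as_matrix()
    return np.round(R.T@np.asarray(dw,float),1)
E
python3 - <<'E'
from h import *
C={n:optics.calibration(n) for n in("top","scene")}
px={"top":dict(b4=(192,175),b3=(247,178),b2=(304,225),b1=(310,181),board=(259,233),trivet=(188,229),jar=(384,177),soap=(388,247),mug=(121,217)),
"scene":dict(b4=(312,167),b3=(278,193),b2=(200,204),b1=(232,228),board=(225,184),trivet=(271,157),jar=(172,272),soap=(115,225),mug=(312,128))}
for n in C:
    f=np.load(f"pics/{n}0.npz"); W=cloud(f["d"],C[n])
    print(n,"table z",np.nanmedian(W[120:140,150:350,2]) if n=="top" else np.nanmedian(W[200:220,150:180,2]))
    m=(W[...,2]>14)&(W[...,2]<220)
    k,l,st,ce=cv2.connectedComponentsWithStats(m.astype(np.uint8))
    for a,(u,v) in px[n].items():
        i=l[v,u]
        if i==0: print(a,"px",np.round(W[v,u])); continue
        Q=W[l==i]; zt=np.percentile(Q[:,2],95); T=Q[Q[:,2]>zt-6]
        print(a,"n",len(Q),"ztop",zt.round(1),"top ctr",((T.max(0)+T.min(0))/2).round(1)[:2],"ext",np.ptp(T,axis=0).round(0)[:2])
    if n=="top":
        p=f["p"].astype(int); bm=((p.max(2)<95)&(np.hypot(*(np.indices(m.shape)-np.array([233,259])[:,None,None]))<25)).astype(np.uint8)
        b=np.argwhere(bm); c=b.mean(0); print("board",len(b),ray(C[n],c[1],c[0],12).round(1), np.nanmedian(W[...,2][bm>0]))
E
```

```text
top table z 1.1431471997392924
b4 n 336 ztop 74.0 top ctr [656.6 207.6] ext [59. 59.]
b3 n 222 ztop 65.5 top ctr [647.7  17.1] ext [49. 51.]
b2 n 146 ztop 57.4 top ctr [ 486.1 -184.4] ext [41. 41.]
b1 n 82 ztop 50.6 top ctr [ 643.7 -206.5] ext [24. 28.]
board px [458. -32.  13.]
trivet px [470. 217.  -0.]
jar n 437 ztop 96.8 top ctr [ 653.6 -458.7] ext [58. 58.]
soap n 5248 ztop 123.3 top ctr [ 351.2 -487.8] ext [186. 122.]
mug px [509. 453.   4.]
board 633 [458.1 -30.4  12. ] 12.769179508263209
scene table z 1.4467588484130525
b4 n 384 ztop 71.7 top ctr [657.1 206.8] ext [62. 69.]
b3 n 309 ztop 63.6 top ctr [648.8  13.6] ext [50. 56.]
b2 n 220 ztop 55.6 top ctr [ 489.1 -185.4] ext [43. 40.]
b1 n 133 ztop 47.6 top ctr [ 643.7 -206.3] ext [28. 30.]
board n 92 ztop 18.2 top ctr [452.8 -30.1] ext [81. 88.]
trivet px [476. 210.   8.]
jar n 913 ztop 93.2 top ctr [ 653.3 -457.8] ext [66. 64.]
soap n 1060 ztop 188.7 top ctr [ 415.2 -458.4] ext [30. 26.]
mug n 514 ztop 91.0 top ctr [505.9 433.3] ext [81. 87.]
```

```bash
python3 -m crank '[[100,0,0,-45,0,0,0],[100,0,0,-90,0,0,0],[100,49,-9,-90,0,0,0],[100,98,-18,-90,0,0,0],[100,147,-26,-90,0,0,0],[100,196,-35,-90,0,0,0],[100,245,-44,-90,0,0,0],[100,294,-52,-90,0,0,0],[100,343,-61,-90,0,0,0],[100,392,-70,-90,0,0,0]]' 15; python3 -m crank '[[100,49,-9,0,0,0,0],[100,98,-17,40,0,0,0],[100,98,-17,60,0,0,0],[100,98,-17,60,0,0,0],[100,98,-17,60,0,0,0],[100,98,-17,60,0,0,0]]'
python3 - <<'E'
from h import *
s=manip.read_state(); c=optics.calibration("wrist"); R=np.array(c["R"]);print(s["clock"],s["eef_pos"],s["eef_rot"],s["joints"]);print("cam pos",-R.T@c["t"],"fwd",R[2],c["camera_matrix"][0])
p,d=optics.camera("wrist"); cv2.imwrite("pics/w1.png",p[:,:,::-1]); np.savez("pics/w1.npz",p=p,d=d,**c)
E
```

```text
clock: 1.1
eef_pos: [561.5, -263.6, 264.4]
eef_rot: [-3.141, 0.0, 0.444]
wrist_force: [-0.7, -0.2, 0.3]
finger_gap: 93.8
finger_force: 0.0
clock: 1.7
eef_pos: [641.2, -208.9, 207.0]
eef_rot: [3.139, -0.002, 0.443]
wrist_force: [-0.7, -0.5, 0.4]
finger_gap: 94.4
finger_force: 0.0
1.7 [ 641.23017039 -208.89307778  207.0109926 ] [ 3.13943476e+00 -1.92281190e-03  4.42580582e-01] [-3.69184493e-01  5.69302707e-01  1.06687331e+00 -9.03072320e-05
  1.50252776e+00  7.59039357e-01]
cam pos [ 713.4249041 -173.7649317  416.9005565] fwd [-0.24837688 -0.11815479 -0.96143038] [266.81504187   0.         250.11832546]
```

View pics/w1.png

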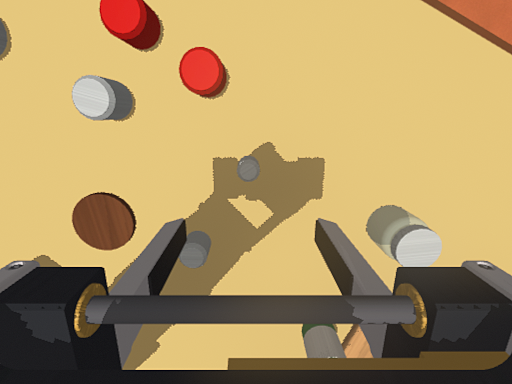

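The wrist view shows b1 at (248,168) just ahead of the fingertips, b2 at (194,249), b3 at (95,98) and the board at (103,221), all clear of the fingers.

```bash
cat >> h.py <<'E'
def topdisc(W,u,v,tol=2.5):
    """flat closed end seen at pixel (u,v): height, and enclosing circle of its points in x,y"""
    z=np.nanmedian(W[v-2:v+3,u-2:u+3,2])
    m=(np.abs(W[...,2]-z)<tol).astype(np.uint8)
    k,l=cv2.connectedComponents(m); Q=W[l==l[v,u]]
    (x,y),r=cv2.minEnclosingCircle(Q[:,:2].astype(np.float32))
    return np.round([x,y,z,2*r,len(Q)],1)
def board(p,c,z=12.,near=None,rad=80):
    h=cv2.cvtColor(p,cv2.COLOR_RGB2HSV).astype(int)
    m=((h[...,2]<140)&(h[...,1]>90)&((h[...,0]<14)|(h[...,0]>172))).astype(np.uint8)
    m=cv2.morphologyEx(m,cv2.MORPH_OPEN,np.ones((3,3)))
    k,l,st,ce=cv2.connectedComponentsWithStats(m); i=l[near[1],near[0]]
    ct=max(cv2.findContours((l==i).astype(np.uint8),0,1)[0],key=len)[:,0]
    X=np.array([ray(c,u,v,z)[:2] for u,v in ct],np.float32); (x,y),r=cv2.minEnclosingCircle(X)
    return np.round([x,y,2*r,i,len(ct)],1), X
E
python3 - <<'E'
from h import *
f=np.load("pics/w1.npz"); W=cloud(f["d"],f)
for n,u,v in(("b1",248,166),("b2",196,248),("b3",95,98)): print(n,topdisc(W,u,v))
print("table",W[130,300],"board z",np.nanmedian(W[215:226,95:110,2])); print(board(f["p"],f,12,(103,221))[0], f["p"][221,103])
E
```

```text
Still running in the background as job /tmp/bash_jobs.1000/93bfa1ce9ebe (pid 540). You'll get a notice when it ends.
```

```bash
kill -9 -- -$(cat /tmp/bash_jobs.1000/93bfa1ce9ebe/pid); sed -i 's/k,l=cv2.connectedComponents(m); Q=W\[l==l\[v,u\]\]/k,l=cv2.connectedComponents(m); Q=W[(l==l[v,u])\&(m>0)]/' h.py
timeout 60 python3 - <<'E'
from h import *
f=dict(np.load("pics/w1.npz")); W=cloud(f["d"],f)
for n,u,v in(("b1",248,166),("b2",196,248),("b3",95,98)):
    print(n,W[v-4:v+5:4,u-4:u+5:4,2].round(0).tolist(),flush=True); print(topdisc(W,u,v),flush=True)
print("table",W[130,300],"board z",np.nanmedian(W[215:226,95:110,2]),f["p"][221,103],flush=True)
print(board(f["p"],f,12,(103,221))[0])
E
```

```text
b1 [[40.0, 42.0, 40.0], [43.0, nan, 44.0], [43.0, 43.0, 44.0]]
[ 0.   0.  43.9  0.   0. ]
b2 [[46.0, 46.0, 43.0], [52.0, 52.0, 48.0], [52.0, 53.0, 52.0]]
[ 486.2 -183.1   50.7   40.7  453. ]
b3 [[61.0, 60.0, 60.0], [60.0, 59.0, 61.0], [60.0, 59.0, 59.0]]
[ 646.2   16.4   60.1   50.3 1236. ]
table [ 726.14397743 -252.58437735   -2.20371883] board z 12.113174480720666 [116  70  44]
[460.2 -29.5 103.2   4.  167. ]
```

```bash
timeout 60 python3 - <<'E'
from h import *
f=dict(np.load("pics/w1.npz")); W=cloud(f["d"],f)
print(topdisc(W,247,170)); r=topdisc(W,247,170)
print(topdisc(W,193,250))
s=manip.read_state(); print("tool",tool([r[0]-s["eef_pos"][0],r[1]-s["eef_pos"][1],6-s["eef_pos"][2]]))
E
```

```text
[ 643.6 -203.9   43.6   28.9  272. ]
[ 486.2 -183.4   51.7   39.   430. ]
tool [  3.9  -3.9 201. ]
```

```bash
python3 -m crank '[[100,3.5,-3,40,0,0,0],[100,3.5,-3,85,0,0,0],[100,3.5,-3,130,0,0,0],[100,3.5,-3,165,0,0,0],[100,3.5,-3,185,0,0,0],[100,3.5,-3,200,0,0,0],[100,3.5,-3,200,0,0,0],[30,3.5,-3,200,0,0,0],[30,3.5,-3,200,0,0,0],[30,3.5,-3,200,0,0,0]]' 10; python3 -m crank '[[10,0,0,0,0,0,0],[10,0,0,0,0,0,0],[10,0,0,0,0,0,0],[10,0,0,0,0,0,0],[10,0,0,0,0,0,0],[10,0,0,0,0,0,0]]'
python3 - <<'E'
from h import *
c=optics.calibration("wrist")
p,d=optics.camera("wrist"); cv2.imwrite("pics/w2.png",p[:,:,::-1]); np.savez("pics/w2.npz",p=p,d=d,**c)
E
```

```text
clock: 2.75
eef_pos: [643.8, -203.8, 6.0]
eef_rot: [3.14, -0.001, 0.444]
wrist_force: [-0.1, 0.0, -0.2]
finger_gap: 73.7
finger_force: 0.0
clock: 3.35
eef_pos: [643.2, -203.6, 4.6]
eef_rot: [3.142, 0.0, 0.444]
wrist_force: [-0.2, -0.6, 0.1]
finger_gap: 33.4
finger_force: 10.0
```

View pics/w2.png

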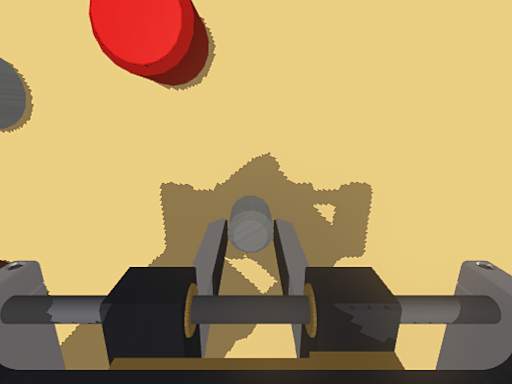

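b1 is held between the pads, with its closed end at (251,231) px and the gap at 33.4 mm, which matches its diameter.

```bash
cat >> h.py <<'E'
def held(f,u,v,z):
    """offset (world) of a held beaker's top disc from the TCP, and in tool axes"""
    W=cloud(f["d"],f); r=topdisc(W,u,v); s=manip.read_state()
    return r, tool([r[0]-s["eef_pos"][0],r[1]-s["eef_pos"][1],0])
E
timeout 60 python3 - <<'E'
from h import *
f=dict(np.load("pics/w2.npz")); print(held(f,251,231,44)); s=manip.read_state(); print(s["eef_pos"],tool([459-s["eef_pos"][0],-30-s["eef_pos"][1],0]))
E
```

```text
(array([ 642.3, -203.6,   43.9,   28. , 1030. ]), array([-0.8, -0.4, -0. ]))
[ 643.2149547  -203.55396103    4.65327422] [ -91.8 -235.8   -0. ]
```

```bash
python3 -m crank '[[10,0,0,-45,0,0,0],[10,-16,-40,-70,0,0,0],[10,-34,-86,-70,0,0,0],[10,-52,-132,-70,0,0,0],[10,-70,-178,-70,0,0,0],[10,-84,-215,-70,0,0,0],[10,-92,-236,-70,0,0,0],[10,-92,-236,-70,0,0,0],[10,-92,-236,-70,0,0,0],[10,-92,-236,-70,0,0,0]]'
timeout 60 python3 - <<'E'
from h import *
c=optics.calibration("wrist")
p,d=optics.camera("wrist"); cv2.imwrite("pics/w3.png",p[:,:,::-1]); np.savez("pics/w3.npz",p=p,d=d,**c)
E
```

```text
clock: 4.4
eef_pos: [459.5, -30.4, 74.7]
eef_rot: [3.141, -0.0, 0.443]
wrist_force: [0.4, -0.5, -0.1]
finger_gap: 33.2
finger_force: 10.0
```

View pics/w3.png

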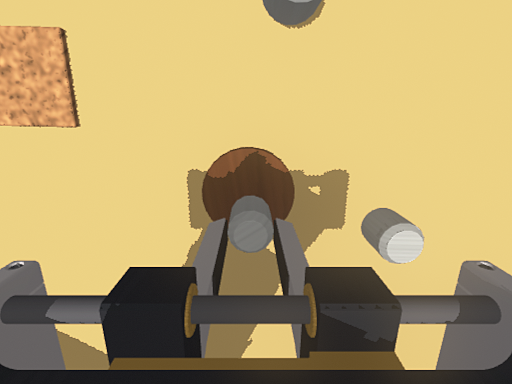

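b1 hangs over the board, whose visible arc spans about (202–294,148–220) px. b2 is at (405,245) on the right.

```bash
timeout 60 python3 - <<'E'
from h import *
f=dict(np.load("pics/w3.npz")); r,X=board(f["p"],f,12,(215,190)); print(r)
X=X[np.hypot(*(X-[459,-30]).T)>42]
for _ in range(3):
    A=np.c_[2*X,np.ones(len(X))]; q=np.linalg.lstsq(A,(X**2).sum(1),rcond=None)[0]; R=np.sqrt(q[2]+q[0]**2+q[1]**2)
    e=np.abs(np.hypot(*(X-q[:2]).T)-R); print(q[:2],2*R,len(X),e.max()); X=X[e<2]
W=cloud(f["d"],f); print("board z",np.nanmedian(W[180:200,208:225,2]),"top z",topdisc(W,251,231),"b2",topdisc(W,405,246),manip.read_state()["eef_pos"], "tool to ctr",tool([q[0]-459.5,q[1]+30.4,0]))
E
```

```text
[445.1   4.3   4.5   8.   11. ]Traceback (most recent call last):
  File "<stdin>", line 6, in <module>
    return umr_maximum(a, axis, None, out, keepdims, initial, where)
ValueError: zero-size array to reduction operation maximum which has no identity
```

```bash
timeout 60 python3 - <<'E'
from h import *
f=dict(np.load("pics/w3.npz")); p=f["p"].astype(float)
m=((p[...,1]/(p[...,0]+1)<.7)&(p[...,0]>p[...,2]*1.25)).astype(np.uint8); m[:140]=0; m[228:]=0; m[:,:195]=0; m[:,300:]=0
ct=np.vstack(cv2.findContours(m,0,1)[0])[:,0]
X=np.array([ray(f,u,v,12)[:2] for u,v in cv2.convexHull(ct)[:,0] if v<215]); print(m.sum(),len(X))
for _ in range(4):
    A=np.c_[2*X,np.ones(len(X))]; q=np.linalg.lstsq(A,(X**2).sum(1),rcond=None)[0]; R=np.sqrt(q[2]+q[0]**2+q[1]**2)
    e=np.abs(np.hypot(*(X-q[:2]).T)-R); print(q[:2],2*R,len(X),e.max()); X=X[e<max(1.5,np.median(e)*2)]
W=cloud(f["d"],f); print("board z",np.nanmedian(W[180:200,208:225,2]),"top z",topdisc(W,251,231),"b2",topdisc(W,405,246),manip.read_state()["eef_pos"], "tool to ctr",tool([q[0]-459.5,q[1]+30.4,0]))
E
```

```text
4014 28
[457.90590588 -27.39684069] 97.11465098617381 28 0.47197879008605526
[457.90590588 -27.39684069] 97.11465098617381 28 0.47197879008605526
[457.90590588 -27.39684069] 97.11465098617381 28 0.47197879008605526
[457.90590588 -27.39684069] 97.11465098617381 28 0.47197879008605526
board z 11.767819985474505 top z [ 458.7  -30.2  113.8   28.5 1053. ] b2 [ 485.5 -182.    51.4   39.4 1095. ] [459.36654125 -30.47862972  74.58289162] tool to ctr [-0.2 -3.4 -0. ]
```

```bash
python3 -m crank '[[10,0,-1.5,25,0,0,0],[10,0,-1.5,45,0,0,0],[10,0,-1.5,54,0,0,0],[10,0,-1.5,57.5,0,0,0],[10,0,-1.5,57.5,0,0,0],[10,0,-1.5,57.5,0,0,0],[10,0,-1.5,57.5,0,0,0]]'; python3 -m crank '[[45,0,0,0,0,0,0],[80,0,0,0,0,0,0],[80,0,0,0,0,0,0],[80,0,0,0,0,0,0],[80,0,0,0,0,0,0]]';  python3 -m crank '[[100,0,0,-40,0,0,0],[100,0,0,-85,0,0,0],[100,0,0,-130,0,0,0],[100,0,0,-130,0,0,0],[100,0,0,-130,0,0,0],[100,0,0,-130,0,0,0]]'
timeout 60 python3 - <<'E'
from h import *
c=optics.calibration("wrist")
s=manip.read_state();print(s["eef_pos"])
p,d=optics.camera("wrist"); cv2.imwrite("pics/w4.png",p[:,:,::-1]); np.savez("pics/w4.npz",p=p,d=d,**c)
W=cloud(d,c)
# b1 among raised points near board centre, b2 likewise
for n,x,y,zt in(("b1",459,-29,56),("b2",486,-183,52)):
    m=(np.abs(W[...,2]-zt)<3)&(np.hypot(W[...,0]-x,W[...,1]-y)<30); Q=W[m]; 
    (cx,cy),r=cv2.minEnclosingCircle(Q[:,:2].astype(np.float32)); print(n,cx,cy,2*r,np.median(Q[:,2]),len(Q),Q.mean(0)); print("tool",tool([cx-s["eef_pos"][0],cy-s["eef_pos"][1],0]))
E
```

```text
clock: 5.15
eef_pos: [458.6, -28.6, 17.8]
eef_rot: [3.141, -0.001, 0.444]
wrist_force: [-0.5, -0.4, 0.2]
finger_gap: 33.4
finger_force: 10.0
clock: 5.65
eef_pos: [458.1, -28.5, 17.2]
eef_rot: [-3.142, -0.0, 0.444]
wrist_force: [-0.5, 1.2, -0.2]
finger_gap: 69.7
finger_force: 0.0
clock: 6.25
eef_pos: [457.5, -28.5, 146.0]
eef_rot: [-3.141, 0.002, 0.444]
wrist_force: [-0.5, 0.3, -0.6]
finger_gap: 94.4
finger_force: 0.0
[457.52915795 -28.45253278 145.95686759]
b1 457.7344970703125 -28.40006446838379 28.21531867980957 55.46418177381753 412 [457.96642545 -28.47923239  55.32785005]
tool [ 0.2  0.  -0. ]
b2 484.8554382324219 -182.273681640625 38.892215728759766 51.26284968684749 700 [ 485.38228719 -181.76007709   51.20915338]
tool [-4.140e+01  1.507e+02 -1.000e-01]
```

View pics/w4.png

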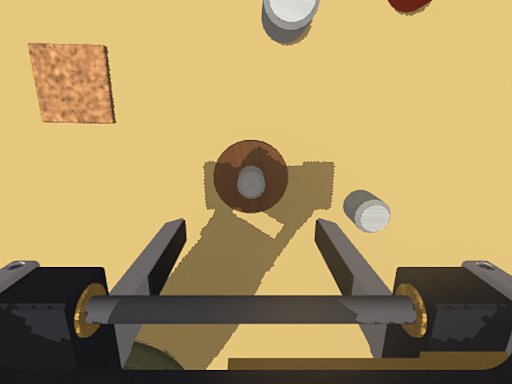

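b1 stands upright on the board at (251,182) px, well centred. b2 is at (372,216) px.

```bash
python3 -m crank '[[100,-13,46,0,0,0,0],[100,-26,92,0,0,0,0],[100,-37,135,0,0,0,0],[100,-41,150.5,30,0,0,0],[100,-41,150.5,75,0,0,0],[100,-41,150.5,110,0,0,0],[100,-41,150.5,128,0,0,0],[100,-41,150.5,135,0,0,0],[60,-41,150.5,135,0,0,0],[30,-41,150.5,135,0,0,0]]' 10; python3 -m crank '[[20,0,0,0,0,0,0],[20,0,0,0,0,0,0],[20,0,0,0,0,0,0],[20,0,0,0,0,0,0],[20,0,0,0,0,0,0],[20,0,0,0,0,0,0]]'
cat >> h.py <<'E'
def heldnow(h,goal):
    """held beaker (height h): offset of its top disc from the TCP; shift that brings its axis to goal"""
    c=optics.calibration("wrist"); s=manip.read_state(); e=s["eef_pos"]; p,d=optics.camera("wrist"); W=cloud(d,c)
    m=(np.hypot(W[...,0]-e[0],W[...,1]-e[1])<40)&(np.abs(W[...,2]-h)<3); Q=W[m]
    (cx,cy),r=cv2.minEnclosingCircle(Q[:,:2].astype(np.float32))
    print("tcp",e.round(1),"disc",cx,cy,2*r,np.median(Q[:,2]),len(Q),"off tool",tool([cx-e[0],cy-e[1],0]))
    print("shift",tool([goal[0]-cx,goal[1]-cy,0]))
    return p
E
timeout 60 python3 -c "
from h import *
cv2.imwrite('pics/w5.png',heldnow(52,(457.9,-28.4))[:,:,::-1])"
```

```text
clock: 7.3
eef_pos: [486.1, -182.2, 12.8]
eef_rot: [3.141, -0.001, 0.444]
wrist_force: [-0.2, -0.6, -0.0]
finger_gap: 81.6
finger_force: 0.0
clock: 7.9
eef_pos: [485.9, -182.2, 12.3]
eef_rot: [3.141, -0.0, 0.444]
wrist_force: [-0.0, 0.0, 0.9]
finger_gap: 43.4
finger_force: 10.0
tcp [ 485.9 -182.2   12.3] disc 493.9190979003906 -178.0269012451172 66.62826538085938 51.56150508683115 2258 off tool [ 9.1 -0.3  0. ]
shift [  31.7 -150.6   -0. ]
```

```bash
cat >> h.py <<'E'
def heldx(h,half,goal,zlow=3):
    c=optics.calibration("wrist"); s=manip.read_state(); e=s["eef_pos"]; p,d=optics.camera("wrist"); W=cloud(d,c)
    T=(W-e)@Ro.from_euler("xyz",s["eef_rot"]).as_matrix()
    m=(np.abs(T[...,1])<half)&(np.abs(T[...,0])<60)&(np.abs(W[...,2]-h)<zlow); k,l,st,_=cv2.connectedComponentsWithStats(m.astype(np.uint8))
    Q=T[l==1+np.argmax(st[1:,4])]; N=Q[np.abs(Q[:,1])<6]
    print("tcp",e.round(1),"x range on mid line",np.percentile(N[:,0],[1,99]).round(1),"y",np.percentile(Q[:,1],[1,99]).round(1),len(Q))
    print("shift if centred",tool([goal[0]-e[0],goal[1]-e[1],0])); return p
E
timeout 60 python3 -c "
from h import *
cv2.imwrite('pics/w5.png',heldx(52,17,(457.9,-28.4))[:,:,::-1])"
```

```text
tcp [ 485.9 -182.1   12.3] x range on mid line [-18.8  17.7] y [-16.6  16.3] 2017
shift if centred [  40.8 -150.9   -0. ]
```

View pics/w5.png

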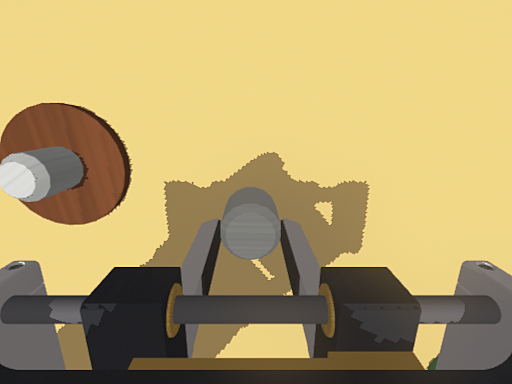

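b2 is held and centred in the hand, with its disc at (250,233) px.

```bash
python3 -m crank '[[20,0,0,-45,0,0,0],[20,0,0,-80,0,0,0],[20,12,-45,-80,0,0,0],[20,24,-90,-80,0,0,0],[20,36,-130,-80,0,0,0],[20,41,-151,-80,0,0,0],[20,41,-151,-80,0,0,0],[20,41,-151,-80,0,0,0],[20,41,-151,-80,0,0,0],[20,41,-151,-80,0,0,0]]'
timeout 60 python3 -c "
from h import *
cv2.imwrite('pics/w6.png',heldx(132,17,(457.9,-28.4))[:,:,::-1])"
```

```text
clock: 9.0
eef_pos: [458.0, -29.0, 92.0]
eef_rot: [-3.142, 0.0, 0.443]
wrist_force: [0.0, 0.5, -0.7]
finger_gap: 43.3
finger_force: 10.0
tcp [458. -29.  92.] x range on mid line [-18.3  17.1] y [-16.6  16.5] 1991
shift if centred [ 0.1 -0.6  0. ]
```

View pics/w6.png

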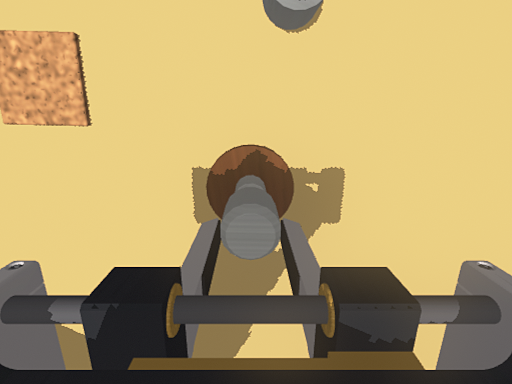

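b2 hangs straight over b1, whose top shows at (250,183) px in line with it.

```bash
python3 -m crank '[[20,0,-0.5,15,0,0,0],[20,0,-0.5,25,0,0,0],[20,0,-0.5,32,0,0,0],[20,0,-0.5,38,0,0,0],[20,0,-0.5,38,0,0,0]]'; python3 -m crank '[[20,0,0,8,0,0,0],[20,0,0,18,0,0,0],[20,0,0,25,0,0,0],[20,0,0,29.5,0,0,0],[20,0,0,29.5,0,0,0],[20,0,0,29.5,0,0,0]]'
```

```text
clock: 9.55
eef_pos: [457.4, -27.7, 53.5]
eef_rot: [-3.141, 0.001, 0.444]
wrist_force: [-0.5, 0.4, -0.1]
finger_gap: 43.6
finger_force: 10.0
clock: 10.15
eef_pos: [457.7, -27.6, 24.5]
eef_rot: [-3.142, 0.0, 0.444]
wrist_force: [-0.6, -0.2, -0.7]
finger_gap: 43.9
finger_force: 10.0
```

```bash
python3 -m crank '[[55,0,0,0,0,0,0],[85,0,0,0,0,0,0],[85,0,0,0,0,0,0],[85,0,0,0,0,0,0],[85,0,0,-40,0,0,0],[100,0,0,-85,0,0,0],[100,0,0,-125,0,0,0],[100,0,0,-125,0,0,0],[100,0,0,-125,0,0,0],[100,0,0,-125,0,0,0]]'
cat >> h.py <<'E'
def tops(items):
    c=optics.calibration("wrist"); s=manip.read_state(); e=s["eef_pos"]; p,d=optics.camera("wrist"); W=cloud(d,c); print("tcp",e.round(1))
    for n,x,y,zt in items:
        m=(np.abs(W[...,2]-zt)<3)&(np.hypot(W[...,0]-x,W[...,1]-y)<40); Q=W[m]
        if len(Q)<50: print(n,"few",len(Q)); continue
        (cx,cy),r=cv2.minEnclosingCircle(Q[:,:2].astype(np.float32)); print(n,"circ",round(cx,1),round(cy,1),round(2*r,1),"mean",Q.mean(0).round(1),len(Q),"tool",tool([cx-e[0],cy-e[1],0]))
    return p
E
timeout 60 python3 -c "
from h import *
tops([('b2',458,-28,64),('b3',647,16,60)])"
```

```text
clock: 11.15
eef_pos: [457.1, -27.6, 148.4]
eef_rot: [-3.14, 0.002, 0.444]
wrist_force: [-0.0, -0.3, 0.3]
finger_gap: 94.1
finger_force: 0.0
tcp [457.1 -27.6 148.4]
b2 circ 456.7 -27.4 39.2 mean [457.1 -27.4  63.5] 829 tool [-0.3 -0.4  0. ]
b3 circ 642.7 16.7 50.4 mean [634.7  12.3  59.6] 1019 tool [186.6  39.7  -0.4]
```

```bash
python3 -m crank '[[100,45,10,0,0,0,0],[100,90,20,0,0,0,0],[100,135,30,0,0,0,0],[100,175,38,0,0,0,0],[100,190,42,0,0,0,0],[100,190,42,0,0,0,0],[100,190,42,0,0,0,0],[100,190,42,0,0,0,0]]'
timeout 60 python3 -c "
from h import *
tops([('b3',647,16,60)])"
```

```text
clock: 12.0
eef_pos: [646.4, 15.7, 149.4]
eef_rot: [-3.141, 0.001, 0.443]
wrist_force: [-0.3, 0.1, 0.2]
finger_gap: 94.2
finger_force: 0.0
tcp [646.4  15.7 149.4]
b3 circ 646.6 17.5 51.0 mean [647.1  17.7  59.5] 1344 tool [ 0.9 -1.5 -0. ]
```

```bash
python3 -m crank '[[100,1,-1.5,40,0,0,0],[100,1,-1.5,80,0,0,0],[100,1,-1.5,115,0,0,0],[100,1,-1.5,132,0,0,0],[100,1,-1.5,132,0,0,0],[60,1,-1.5,132,0,0,0],[45,1,-1.5,132,0,0,0],[30,1,-1.5,132,0,0,0],[30,1,-1.5,132,0,0,0],[30,1,-1.5,132,0,0,0]]' 12; python3 -m crank '[[30,0,0,0,0,0,0],[30,0,0,0,0,0,0],[30,0,0,0,0,0,0]]' 
timeout 60 python3 -c "
from h import *
heldx(60,22,(457.1,-27.6))"
```

```text
clock: 13.05
eef_pos: [647.7, 17.8, 18.1]
eef_rot: [3.141, -0.001, 0.444]
wrist_force: [-0.1, -0.3, -0.1]
finger_gap: 57.3
finger_force: 0.0
clock: 13.35
eef_pos: [647.8, 17.8, 18.0]
eef_rot: [3.141, -0.001, 0.444]
wrist_force: [-0.0, -0.4, 4.0]
finger_gap: 55.9
finger_force: 12.0
tcp [647.8  17.8  18. ] x range on mid line [-23.8  22.6] y [-21.3  21.2] 3433
shift if centred [-1.917e+02 -4.090e+01 -1.000e-01]
```

```bash
python3 -m crank '[[30,0,0,-45,0,0,0],[30,0,0,-85,0,0,0],[30,-40,-9,-85,0,0,0],[30,-85,-18,-85,0,0,0],[30,-130,-28,-85,0,0,0],[30,-170,-36,-85,0,0,0],[30,-191.5,-41,-85,0,0,0],[30,-191.5,-41,-85,0,0,0],[30,-191.5,-41,-85,0,0,0],[30,-191.5,-41,-85,0,0,0]]'
timeout 60 python3 -c "
from h import *
cv2.imwrite('pics/w7.png',heldx(145,22,(457.1,-27.6))[:,:,::-1])"
```

```text
clock: 14.4
eef_pos: [457.7, -27.3, 102.6]
eef_rot: [3.142, -0.0, 0.444]
wrist_force: [-0.7, -0.8, -1.4]
finger_gap: 55.8
finger_force: 12.0
tcp [457.7 -27.3 102.6] x range on mid line [-24.   22.3] y [-21.3  21.2] 3374
shift if centred [-0.7  0.   0. ]
```

View pics/w7.png

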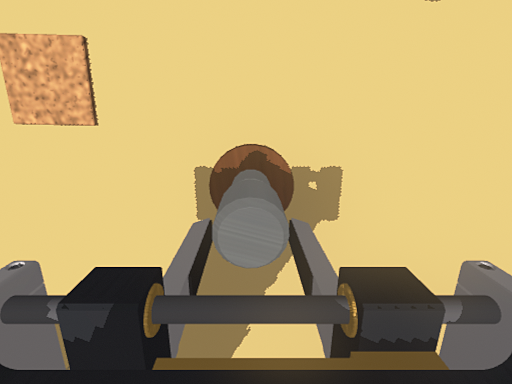

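b3 is held over the board with b2 in line behind it. I'll lower it 73 mm so its rim goes from 85 to 12 mm, in two stages.

```bash
python3 -m crank '[[30,0,0,13,0,0,0],[30,0,0,22,0,0,0],[30,0,0,29,0,0,0],[30,0,0,35,0,0,0],[30,0,0,35,0,0,0]]'; python3 -m crank '[[30,0,0,10,0,0,0],[30,0,0,22,0,0,0],[30,0,0,32,0,0,0],[30,0,0,37.5,0,0,0],[30,0,0,37.5,0,0,0],[30,0,0,37.5,0,0,0]]'
```

```text
clock: 14.95
eef_pos: [456.7, -27.3, 66.9]
eef_rot: [-3.141, 0.001, 0.444]
wrist_force: [0.5, 0.3, -0.9]
finger_gap: 56.1
finger_force: 12.0
clock: 15.55
eef_pos: [457.0, -27.4, 30.0]
eef_rot: [-3.141, 0.0, 0.444]
wrist_force: [-0.0, 1.1, -1.2]
finger_gap: 56.0
finger_force: 12.0
```

```bash
python3 -m crank '[[65,0,0,0,0,0,0],[85,0,0,0,0,0,0],[85,0,0,0,0,0,0],[85,0,0,0,0,0,0],[85,0,0,-40,0,0,0],[100,0,0,-85,0,0,0],[100,0,0,-125,0,0,0],[100,0,0,-125,0,0,0],[100,0,0,-125,0,0,0],[100,0,0,-125,0,0,0]]'
timeout 60 python3 -c "
from h import *
tops([('b3',457,-27.5,72)])"
python3 -m crank '[[100,41,-18,0,0,0,0],[100,82,-37,0,0,0,0],[100,123,-55,0,0,0,0],[100,164,-73,0,0,0,0],[100,205,-92,0,0,0,0],[100,246,-110,0,0,0,0],[100,281,-126,0,0,0,0],[100,281,-126,0,0,0,0],[100,281,-126,0,0,0,0],[100,281,-126,0,0,0,0]]'
timeout 60 python3 -c "
from h import *
tops([('b4',656,207,68)])"
```

```text
clock: 16.55
eef_pos: [456.4, -27.3, 153.9]
eef_rot: [-3.141, 0.002, 0.444]
wrist_force: [-0.5, -0.9, 0.1]
finger_gap: 94.2
finger_force: 0.0
tcp [456.4 -27.3 153.9]
b3 circ 455.4 -27.7 50.5 mean [456.2 -27.5  71.5] 1405 tool [-1.1 -0.1  0. ]
clock: 17.6
eef_pos: [656.2, 206.2, 154.5]
eef_rot: [-3.141, 0.001, 0.443]
wrist_force: [0.2, -0.1, 0.8]
finger_gap: 94.2
finger_force: 0.0
tcp [656.2 206.2 154.5]
b4 circ 654.1 208.5 61.3 mean [655.  208.9  67.6] 2041 tool [-0.9 -3.   0. ]
```

```bash
python3 -m crank '[[100,-0.5,-3,40,0,0,0],[100,-0.5,-3,80,0,0,0],[100,-0.5,-3,112,0,0,0],[100,-0.5,-3,130,0,0,0],[100,-0.5,-3,130,0,0,0],[70,-0.5,-3,130,0,0,0],[45,-0.5,-3,130,0,0,0],[40,-0.5,-3,130,0,0,0],[40,-0.5,-3,130,0,0,0],[40,-0.5,-3,130,0,0,0]]' 15; python3 -m crank '[[40,0,0,0,0,0,0],[40,0,0,0,0,0,0],[40,0,0,0,0,0,0]]' 
timeout 60 python3 -c "
from h import *
heldx(68,27,(456.4,-27.5))"
```

```text
clock: 18.65
eef_pos: [655.5, 209.5, 26.2]
eef_rot: [3.141, -0.001, 0.444]
wrist_force: [-0.8, -0.7, 6.3]
finger_gap: 65.4
finger_force: 14.9
clock: 18.95
eef_pos: [655.5, 209.5, 26.2]
eef_rot: [3.141, -0.001, 0.444]
wrist_force: [-0.3, -1.3, 6.9]
finger_gap: 65.4
finger_force: 14.9
tcp [655.5 209.5  26.2] x range on mid line [-29.9  27.5] y [-26.  26.] 5138
shift if centred [-281.6  128.6   -0.3]
```

```bash
python3 -m crank '[[40,0,0,-45,0,0,0],[40,0,0,-95,0,0,0],[40,-45,21,-95,0,0,0],[40,-90,41,-95,0,0,0],[40,-135,62,-95,0,0,0],[40,-180,82,-95,0,0,0],[40,-225,103,-95,0,0,0],[40,-260,119,-95,0,0,0],[40,-281,128.5,-95,0,0,0],[40,-281,128.5,-95,0,0,0]]';python3 -m crank '[[40,0,0,0,0,0,0],[40,0,0,0,0,0,0],[40,0,0,0,0,0,0]]'
timeout 60 python3 -c "
from h import *
cv2.imwrite('pics/w8.png',heldx(164,27,(456.4,-27.5),4)[:,:,::-1])"
```

```text
clock: 20.0
eef_pos: [455.0, -28.7, 120.4]
eef_rot: [3.141, 0.0, 0.442]
wrist_force: [0.4, 0.8, -1.5]
finger_gap: 65.3
finger_force: 14.9
clock: 20.3
eef_pos: [456.7, -26.5, 120.0]
eef_rot: [-3.141, 0.0, 0.445]
wrist_force: [-0.2, 0.6, -0.9]
finger_gap: 65.5
finger_force: 14.9
tcp [456.7 -26.5 120. ] x range on mid line [-29.7  26.7] y [-26.   25.9] 4897
shift if centred [-0.7  0.7 -0. ]
```

View pics/w8.png

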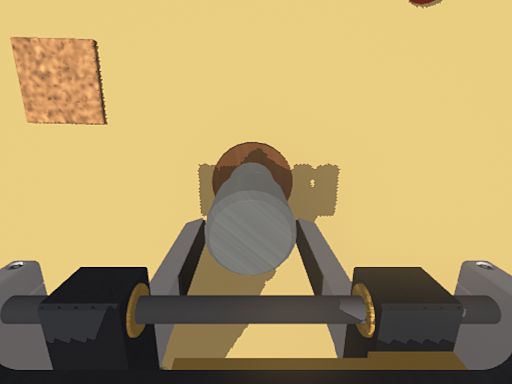

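b4 is held and in line over the nest. I'll correct y by 0.7 mm and lower it in two stages.

```bash
python3 -m crank '[[40,0,0.7,12,0,0,0],[40,0,0.7,21,0,0,0],[40,0,0.7,29,0,0,0],[40,0,0.7,36,0,0,0],[40,0,0.7,36,0,0,0]]'; python3 -m crank '[[40,0,0,12,0,0,0],[40,0,0,26,0,0,0],[40,0,0,38,0,0,0],[40,0,0,45,0,0,0],[40,0,0,45,0,0,0],[40,0,0,45,0,0,0]]'
```

```text
clock: 20.85
eef_pos: [456.1, -27.7, 83.0]
eef_rot: [-3.141, 0.002, 0.444]
wrist_force: [-0.3, 0.6, -1.6]
finger_gap: 65.3
finger_force: 14.9
clock: 21.45
eef_pos: [456.8, -27.8, 39.2]
eef_rot: [3.142, -0.0, 0.444]
wrist_force: [-0.7, -0.6, -1.6]
finger_gap: 65.5
finger_force: 14.9
```

```bash
python3 -m crank '[[40,0,0,1,0,0,0],[40,0,0,1,0,0,0],[40,0,0,1,0,0,0]]'; python3 -m crank '[[75,0,0,0,0,0,0],[95,0,0,0,0,0,0],[95,0,0,0,0,0,0],[95,0,0,0,0,0,0],[95,0,0,-30,0,0,0],[100,0,0,-75,0,0,0],[100,0,0,-125,0,0,0],[100,0,0,-125,0,0,0],[100,0,0,-125,0,0,0],[100,0,0,-125,0,0,0]]'
timeout 60 python3 -c "
from h import *
cv2.imwrite('pics/w9.png',tops([('b4',456.4,-27.5,80)])[:,:,::-1])"
```

```text
clock: 21.75
eef_pos: [456.8, -27.8, 38.3]
eef_rot: [3.141, -0.0, 0.444]
wrist_force: [0.8, 0.0, -1.6]
finger_gap: 65.0
finger_force: 14.9
clock: 22.75
eef_pos: [456.1, -27.7, 161.9]
eef_rot: [-3.14, 0.002, 0.444]
wrist_force: [0.1, 0.4, 0.2]
finger_gap: 93.9
finger_force: 0.0
tcp [456.1 -27.7 161.9]
b4 circ 455.1 -28.1 61.7 mean [455.8 -27.5  79.6] 2093 tool [-1. -0.  0.]
```

View pics/w9.png

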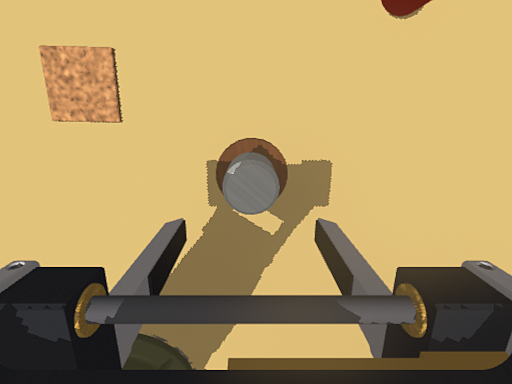

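b4 stands over the set at (251,184) px. Its top is level at 79.6 mm (80 expected), about 2 mm off the board's centre, and the gripper is clear.

```bash
python3 -c "
from cell import manip
print(manip.sign_off())"
```

```text
the job is handed in; nothing more can be done
None
```

The four beakers are nested upside down in size order on the round board, about 2 mm off its centre and released; I handed the job in at about 23 s without a reported verdict, and the mug, bottle, jar and red look-alikes were not touched.

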